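Advance a circuit board two crank turns under its drill guide

TASK

Two small hand-cranked feed slides stand on the bench; take the one that carries the circuit board, not the one with the black heat sink. Feed the board forward to its next hole by giving that crank exactly two full turns clockwise (seen from above), without overrunning, so that it stops back over the metal pointer tongue where it started, and let go. Leave the other slide's crank as it is.

Things in the scene. Friction and masses are not known exactly. Their poses are not given: they have to be found in the camera images.
- board_handle (a point): grasp point on the axis of the upright crank handle of the slide carrying a small green circuit board. Handle: black round grip, 18 mm diameter, 46 mm tall, spinning freely on its own vertical pin, so a gripper need not turn with the crank. The point is 30 mm above the flat crank arm, 16 mm below the handle's top, 97 mm above the bench, and circles board_axis at radius 40 mm.
- board_axis (a point): point on the vertical axis of that crank, level with board_handle. Below is a fixed aluminium gearbox 76 x 76 mm, 52 mm high; only the handle is higher than 75 mm. Its x axis points from the crank along two rods to the carriage with the board (36 x 50 mm) and a bridge (118 mm away, 70 mm high); a steel pointer tongue sticks out of the gearbox on the opposite side, -x.
- board_crank (a joint): angle of that crank, rad, not wrapped: 0 with the handle over the pointer tongue, growing clockwise seen from above, 6.283 per full turn. Starts within 0.2 rad of 0. Light even friction (0.05 N m); it stays where it is left. Each turn moves the carriage 8 mm away from the crank.
- sink_crank (a joint): angle of the crank of the other, otherwise equal slide, which carries a black finned heat sink (25 x 42 mm) instead of a board: same meaning, starts within 0.2 rad of 0. To be left alone.

How it is judged:
By the outcome, as a careful person would: the job done as asked, in the order asked, and still so for the second after the job is handed in, with the robot touching nothing.
It also fails if it takes over 51 s, if anything falls off the work surface, if the arm or the gripper's body presses on something with over 40 N, if the wrist force passes 120 N, or if a joint passes its speed limit or range.

ROBOT

A 6-joint arm with a two-finger parallel gripper is mounted at the origin on a cart in front of the work surface, level with it; the furniture and walls round the work are solid. World frame = base frame: x ahead of the robot, y to its left, z up, the work surface at z = 0. Lengths are in m, angles in rad, forces in N, time in s.
With the tool pointing down it reaches from about 0.3 to 0.875 m from the base axis. Payload 6.4 kg.
Tool frame: the origin (TCP) lies on the centre line of the jaws, within the pads' length; the fingertips stand 25 mm ahead of it and the grasp point (between the pads) lies 6 mm ahead of it (robot.tips_ahead is the distance from the TCP to the fingertips, in m); z points along the fingers, y is the line along which they close (so a half turn about z gives the same grasp; the last joint's range is limited). The gripper opens to 85 mm and grips with 20 to 120 N. Pads are 22 mm wide; open, the fingers measure 114 mm over their backs; the gripper's body (76 mm by 85 mm) begins 54 mm behind the grasp point. The pads swing forward as they close: fully open they stand 13 mm farther back than shut.
Start: joints at [-0.206, 0.181, 1.607, -0, 1.354, -0.206], TCP at [0.575, 0, 0.256] pointing down, gripper open.
Joint ranges: [-2.99, 2.99], [-0.89, 2.07], [0.3, 2.58], [-1.14, 4.28], [0, 2.63], [-3.12, 3.12]. Speed limits (rad/s): [2.57, 2.57, 3.01, 3.14, 3.14, 3.14].

INTERFACE

Orientations are given as a rotation vector (axis times angle).
In Python, from bench import robot, viewer gives the robot as it stands.
- The arm moves only by the shell command python3 -m creep 'ROWS' [FORCE]. ROWS is JSON, a list of rows, each a list of 7 numbers: the turn, a rotation vector about the world's x, y, z in rad, then the shift along the world's x, y, z in units of 30 mm (1.0 is 30 mm), then the finger opening in mm, from 0 to 85.4. A call has exactly 5 rows; each row is the pose to reach, as a shift and turn from the pose commanded when the call began; what a row does not reach only later rows make up. A row lasts 1/10 s, in which the tool goes at most 50 mm and 8.59 degrees, less where a joint would pass 70% of its speed; a pose out of reach is approached as far as the arm can. A call with a gripper value outside its range is refused whole. The fingers move at their own pace and stop on an object; FORCE is the grip in N (left out, the last holds). Time passes only in rows, so rows that repeat a pose let the fingers close, or fill a call up. It gives the time, the measured TCP pose, the force, the opening and the grip force at its end, in the units of the state.
- robot.observe(): the state, without advancing time (a new reading comes with each control period).
- viewer.snapshot(name): name is "scene" or "side" or "wrist"; returns the picture (384x512x3 uint8, blue, green, red); there is no depth.
- viewer.camera_params(name): a dict with "vfov" (degrees; the focal length in pixels is half the picture's height over the tangent of half this angle, whatever the lens; pixels are square), "cx", "cy" (the principal point, pixels), "T" (4x4, takes a point from camera to world coordinates). Camera axes: x right, y up, looking along -z (the intrinsics and any distortion apply to the point x, -y, -z); pixel columns grow to the right and rows downward; lengths in m; the calibration is good to about 2 mm. A picture is of the moment at which its call begins: read the wrist's pose just before it. camera_params takes no time and is no camera call; for the wrist camera it gives the pose at the moment of the call.
- robot.hand_in(): hands the job in; it is judged then, once.
The state is a dict: "time_s": time; "joint_positions": joint angles; "joint_velocities": joint speeds; "joint_efforts": joint torques, N m; "tcp_pos": TCP position; "ee_rot": TCP orientation; "force": force on the tool from outside, world axes, zero at the start; "ft_torque": the same for the moment, N m; "width": finger opening in m; "finger_force": force on a finger pad.
Only numpy, scipy, OpenCV 4.12 (cv2) and the standard library are available. Lean on these libraries where they do the work, as an engineer would, in place of code of your own. Each camera call takes 0.05 s, during which the arm holds its last target. There are 200 camera calls.

## Working session

There is one attempt and no reset: what is moved stays moved. The work goes in short steps, Python scripts to look and compute and a shell command to move; the robot and the scene stay as the last step left them, time stands still between calls to the robot, and variables do not carry over. Pictures are saved under pics/ and viewed, at most 10 in all, crops included, and the job is handed in when it is done.

```bash
mkdir -p pics; ls
python3 - <<'E'
from bench import robot, viewer
import cv2,numpy as np
a=viewer.snapshot("scene");b=viewer.snapshot("side")
cv2.imwrite("pics/scene.png",a);cv2.imwrite("pics/side.png",b)
for n in("scene","side","wrist"):
    p=viewer.camera_params(n);print(n,{k:(np.round(v,4).tolist() if k=="T" else v) for k,v in p.items()})
o=robot.observe();print(o["time_s"],o["tcp_pos"],o["ee_rot"],o["width"])
E
```

```text
pics
scene {'vfov': 54.03748365634523, 'cx': 252.19213927039226, 'cy': 187.6911494241402, 'T': [[0.5576, 0.5431, -0.6277, -0.0541], [-0.83, 0.3518, -0.4329, -0.3922], [-0.0143, 0.7624, 0.647, 0.6513], [0.0, 0.0, 0.0, 1.0]]}
side {'vfov': 50.951721398929045, 'cx': 249.60575246033858, 'cy': 192.39191925395, 'T': [[0.9035, 0.2912, -0.3146, 0.184], [-0.4282, 0.5798, -0.6932, -0.59], [-0.0195, 0.761, 0.6485, 0.6792], [0.0, 0.0, 0.0, 1.0]]}
wrist {'vfov': 63.733929280976746, 'cx': 257.3551156013664, 'cy': 189.36149856249887, 'T': [[1.0, -0.0021, 0.001, 0.5755], [0.0017, 0.9505, 0.3106, 0.0798], [-0.0016, -0.3106, 0.9505, 0.3749], [0.0, 0.0, 0.0, 1.0]]}
0.1 [5.74541600e-01 1.08937700e-04 2.55471065e-01] [-2.22047654e+00 -2.22056526e+00  1.41568821e-03] 0.0854976780147813
```

View pics/scene.png

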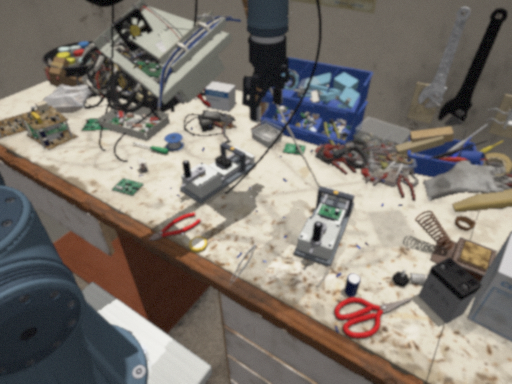

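View pics/side.png

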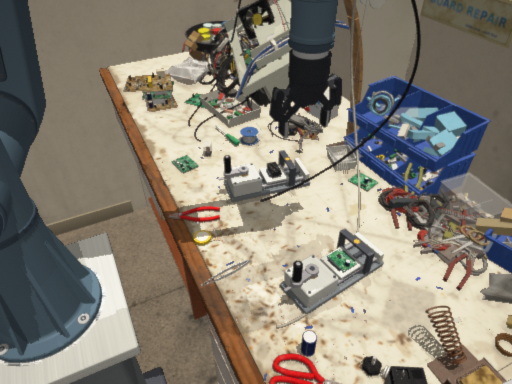

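The board slide is the nearer one: its handle is at about (318,232) in the scene view and (297,271) in the side view. The green board is at (329,212) and (342,259).

```bash
cat > h.py <<'E'
import numpy as np,cv2
from bench import robot,viewer
def ray(p,uv):
    f=192/np.tan(np.radians(p["vfov"])/2);T=np.array(p["T"])
    d=T[:3,:3]@np.array([(uv[0]-p["cx"])/f,-(uv[1]-p["cy"])/f,-1]);return T[:3,3],d/np.linalg.norm(d)
def plane(p,uv,z):
    o,d=ray(p,uv);return o+d*(z-o[2])/d[2]
def tri(rs):
    A=sum(np.eye(3)-np.outer(d,d) for o,d in rs);b=sum((np.eye(3)-np.outer(d,d))@o for o,d in rs)
    x=np.linalg.solve(A,b);return x,[np.linalg.norm(np.cross(x-o,d)) for o,d in rs]
def blob(im,lo,hi,box,near):
    x0,y0,x1,y1=box;m=cv2.inRange(cv2.cvtColor(im,cv2.COLOR_BGR2HSV),lo,hi)[y0:y1,x0:x1]
    n,l,s,c=cv2.connectedComponentsWithStats(m)
    k=min([i for i in range(1,n) if s[i,4]>15],key=lambda i:np.hypot(*(c[i]+[x0,y0]-near)))
    return c[k]+[x0,y0],s[k]+[x0,y0,0,0,0]
E
python3 - <<'E'
from h import *
ims={n:cv2.imread(f"pics/{n}.png") for n in("scene","side")}
P={n:viewer.camera_params(n) for n in ims}
H={};G={}
for n,box,nr,gn in(("scene",(285,180,365,270),(318,232),(329,212)),("side",(270,220,390,320),(297,271),(342,259))):
    c,s=blob(ims[n],(0,0,0),(180,255,60),box,np.array(nr));g,sg=blob(ims[n],(40,80,40),(90,255,255),box,np.array(gn))
    print(n,c,s,g,sg);H[n]=ray(P[n],c);G[n]=ray(P[n],g)
    print(plane(P[n],c,.09),plane(P[n],g,.06))
print("handle",tri(H.values()));print("board",tri(G.values()))
cs=[cv2.resize(ims["scene"][175:275,275:375],(400,400),interpolation=2),cv2.resize(ims["side"][220:320,285:385],(400,400),interpolation=2)]
cv2.imwrite("pics/crop.png",np.hstack(cs))
E
```

```text
scene [316.48453608 232.93814433] [312 225   9  16  97] [328.57142857 212.54285714] [320 207  19  11 105]
[ 0.44406898 -0.2037371   0.09      ] [ 0.54126076 -0.18848508  0.06      ]
side [296.91428571 272.72857143] [292 262  10  20 140] [340.90862944 259.69035533] [330 252  24  18 197]
[ 0.45026123 -0.20282373  0.09      ] [ 0.55767054 -0.19359215  0.06      ]
handle (array([ 0.45224388, -0.19986115,  0.08276559]), [np.float64(0.0017244836691419224), np.float64(0.001724483669141962)])
board (array([ 0.57431578, -0.17621489,  0.02948133]), [np.float64(0.0021016259398495417), np.float64(0.0021016259398495543)])
```

View pics/crop.png

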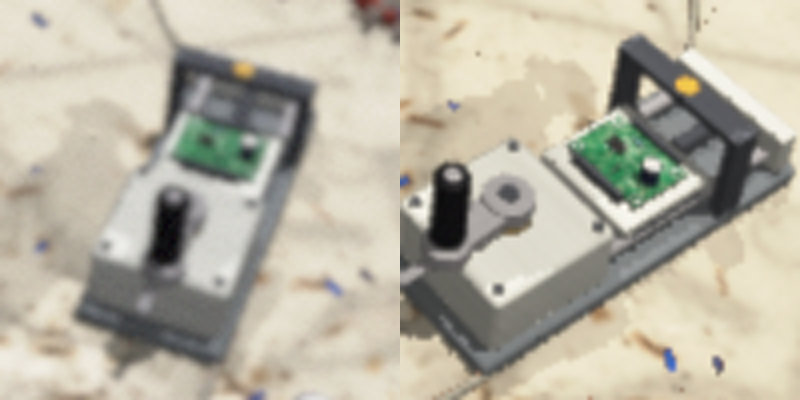

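Run:
```python
from h import *
a,b=viewer.camera_params("scene"),viewer.camera_params("side")
for n,u,v in(("grey low",(318,186),(358,230)),("cable bend",(318,50),(420,60)),("cable low",(245,178),(265,200)),("hub",(321,228),(313,268)),("handletop",(318.5,224),(298,263.5))):
    print(n,np.round(tri([ray(a,u),ray(b,v)]),3) if 0 else [np.round(x,3) for x in tri([ray(a,u),ray(b,v)])])
print("hub plane",plane(b,(313,268),.073))
```

```text
grey low [array([ 0.681, -0.1  , -0.   ]), array([0.001, 0.001])]
cable bend [array([0.89 , 0.036, 0.294]), array([0.021, 0.021])]
cable low [array([ 0.488, -0.002,  0.104]), array([0.008, 0.008])]
hub [array([ 0.494, -0.191,  0.06 ]), array([0.005, 0.005])]
handletop [array([ 0.452, -0.202,  0.111]), array([0.002, 0.002])]
hub plane [ 0.4908849  -0.19541568  0.073     ]
```

```bash
python3 -m creep '[[0,0,0,-0.7,-1.3,0,85],[0,0,0,-1.4,-2.6,0,85],[0,0,0,-2.1,-4,0,85],[0,0,0,-2.8,-5.3,0,85],[0,0,0,-3.5,-6.7,0,85]]' 20
python3 - <<'E'
from h import *
o=robot.observe();p=viewer.camera_params("wrist");w=viewer.snapshot("wrist")
cv2.imwrite("pics/w1.png",w);print(o["time_s"],o["tcp_pos"],o["joint_velocities"])
print(p["T"])
import pickle;pickle.dump(p,open("w1.pkl","wb"))
E
```

```text
time_s: 0.6
tcp_pos: [0.4688, -0.2019, 0.256]
ee_rot: [-2.22, -2.222, -0.0]
force: [0.4, 0.9, -0.4]
width: 0.0849
finger_force: 0.0
0.6 [ 0.46880097 -0.20193455  0.25599145] [-0.93898543 -0.10461237  0.10402329 -0.00115476 -0.01081283 -0.92881873]
[[ 9.99997353e-01 -2.27332225e-03 -3.54208610e-04  4.69546135e-01]
 [ 2.27093984e-03  9.50569492e-01  3.10503595e-01 -1.22223226e-01]
 [-3.69174835e-04 -3.10503578e-01  9.50572139e-01  3.75415367e-01]
 [ 0.00000000e+00  0.00000000e+00  0.00000000e+00  1.00000000e+00]]
```

View pics/w1.png

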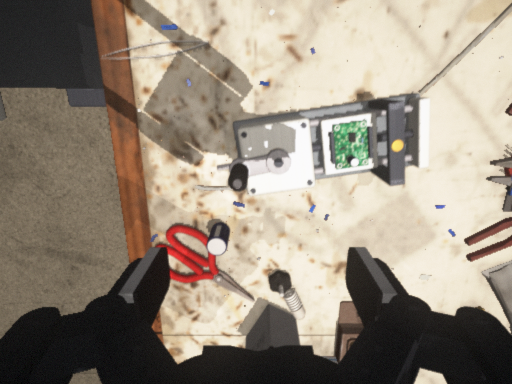

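The wrist view shows the handle leaning from (240,168) up to (237,185), the hub at (279,161), the yellow bridge knob at (398,145) and the tongue at (226,167). I'll take a still picture now and measure from that.

```bash
python3 -m creep '[[0,0,0,0,0,0,85],[0,0,0,0,0,0,85],[0,0,0,0,0,0,85],[0,0,0,0,0,0,85],[0,0,0,0,0,0,85]]' 20
python3 - <<'E'
from h import *
o=robot.observe();p=viewer.camera_params("wrist");w=viewer.snapshot("wrist")
print(o["tcp_pos"])
c,s=blob(w,(0,0,0),(180,255,60),(215,150,262,200),np.array((238,178)));print("handle",c,s)
y,sy=blob(w,(18,120,120),(35,255,255),(370,120,420,175),np.array((398,145)));print("knob",y,sy)
print("handle@.09",plane(p,c,.09),"knob@.07",plane(p,y,.07))
x=240;x0=205;y0=100
cv2.imwrite("pics/w2.png",cv2.resize(w[y0:y0+110,x0:x0+220],None,fx=3.6,fy=3.6,interpolation=2))
import pickle;pickle.dump((p,w),open("w2.pkl","wb"))
E
```

```text
time_s: 1.15
tcp_pos: [0.4705, -0.1999, 0.2562]
ee_rot: [-2.219, -2.224, -0.0]
force: [-0.1, -0.5, 0.3]
width: 0.0851
finger_force: 0.0
[ 0.47046212 -0.19993363  0.25619958]
handle [236.93448276 175.33793103] [228 164  18  28 290]
knob [395.40178571 146.27678571] [390 141  12  12 112]
handle@.09 [ 0.45175071 -0.19949581  0.09      ] knob@.07 [ 0.6086727  -0.17447073  0.07      ]
```

View pics/w2.png

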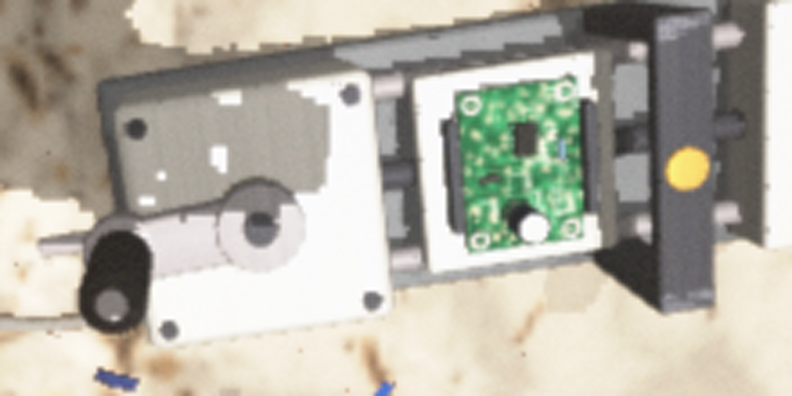

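Run:
```python
from h import *
import pickle;p,w=pickle.load(open("w2.pkl","rb"))
f=lambda u,v,z:plane(p,(205+(u+.5)/3.6-.5,100+(v+.5)/3.6-.5),z)
S=np.array([f(*q,.052) for q in((137,128),(350,94),(373,300),(168,330))])
c=S.mean(0);print("centre",c,"sides",[np.linalg.norm(S[i]-S[i-1]) for i in range(4)])
d=(S[1]-S[0]+S[2]-S[3]);print("dir deg",np.degrees(np.arctan2(d[1],d[0])))
hub=f(261,229,.073);top=f(112,304,.113);kn=f(688,169,.07)
foot=f(116,245,.067)
for n,q in(("hub",hub),("knob",kn),("top",top),("foot",foot),("tongue tip",f(42,246,.055))):
    e=q-c;print(n,q,np.hypot(*e[:2]),np.degrees(np.arctan2(e[1],e[0])))
```

```text
centre [ 0.49122906 -0.19250791  0.052     ] sides [np.float64(0.062271336768944606), np.float64(0.062015610773133105), np.float64(0.06252562094949429), np.float64(0.06314650119697666)]
dir deg 9.092888148108527
hub [ 0.49114193 -0.19149585  0.073     ] 0.001015798477741304 94.92079947596852
knob [ 0.60906325 -0.17477648  0.07      ] 0.11916080860442389 8.557536945408902
top [ 0.45211687 -0.20118022  0.113     ] 0.040062110111830876 -167.49811699659068
foot [ 0.45025673 -0.19773755  0.067     ] 0.04130474108044007 -172.72618146005067
tongue tip [ 0.42748898 -0.2011384   0.055     ] 0.06432171613775513 -172.28896537877225
```

The sizes agree: the screw square is 62 mm, hub and centre are 1 mm apart, the knob is 119 mm out and the handle radius is 40 mm. That puts the axis at (0.491,-0.192), the slide direction at 8.8° and the handle at (0.4518,-0.2003). Next I go down over the handle and close.

```bash
python3 -m creep '[[0,0,0,-0.62,0,-1,60],[0,0,0,-0.62,0,-2,60],[0,0,0,-0.62,0,-3,60],[0,0,0,-0.62,0,-4,60],[0,0,0,-0.62,0,-5,60]]' 20 && python3 -m creep '[[0,0,0,0,0,0,40],[0,0,0,0,0,0,30],[0,0,0,0,0,0,30],[0,0,0,0,0,0,25],[0,0,0,0,0,0,25]]' 20
python3 - <<'E'
from h import *
o=robot.observe();p=viewer.camera_params("wrist");w=viewer.snapshot("wrist")
cv2.imwrite("pics/w3.png",w);print(o["tcp_pos"],o["width"],o["finger_force"],o["force"])
E
```

```text
time_s: 1.7
tcp_pos: [0.4517, -0.2006, 0.1054]
ee_rot: [2.22, 2.222, 0.0]
force: [-1.0, -1.0, 0.3]
width: 0.06
finger_force: 0.0
time_s: 2.2
tcp_pos: [0.4522, -0.2015, 0.1076]
ee_rot: [2.22, 2.22, 0.0]
force: [0.2, -0.3, -0.3]
width: 0.025
finger_force: 0.0
[ 0.45219901 -0.20150775  0.10764914] 0.024963159120720446 0.0 [ 0.15161872 -0.26952947 -0.26032718]
```

View pics/w3.png

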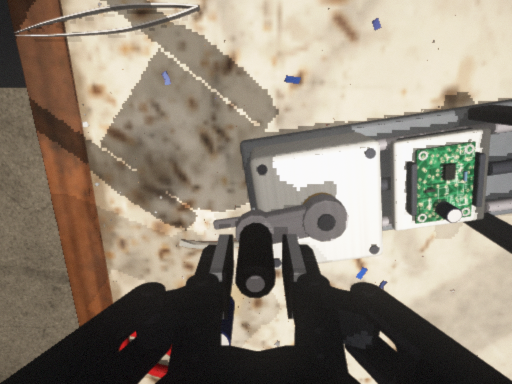

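The handle stands centred between the pads, with its top at (257,283), the hub at (326,222) and the tongue tip at (216,223). I close now and work out the circle offsets.

```bash
python3 -m creep '[[0,0,0,0,0,0,12],[0,0,0,0,0,0,10],[0,0,0,0,0,0,10],[0,0,0,0,0,0,10],[0,0,0,0,0,0,10]]' 35
python3 - <<'E'
from h import *
p=viewer.camera_params("wrist")
hub=plane(p,(326,219),.073);top=plane(p,(257,283),.113);e=top-hub
print(hub,top,np.hypot(*e[:2]),np.degrees(np.arctan2(e[1],e[0])))
a0=-168.8;r=40/30
for q in range(4):
    s=np.radians(a0-90*q);print(q,[[round(r*(np.cos(s-np.radians(18*k))-np.cos(s)),2),round(r*(np.sin(s-np.radians(18*k))-np.sin(s)),2)] for k in range(1,6)])
E
```

```text
time_s: 2.75
tcp_pos: [0.4514, -0.2014, 0.1072]
ee_rot: [2.221, 2.221, -0.001]
force: [-3.6, 0.4, 5.5]
width: 0.0168
finger_force: 34.0
[ 0.48928053 -0.18870449  0.073     ] [ 0.45208534 -0.2011329   0.113     ] 0.039216678719467137 -161.52345678376292
0 [[np.float64(-0.02), np.float64(0.42)], [np.float64(0.1), np.float64(0.82)], [np.float64(0.33), np.float64(1.16)], [np.float64(0.66), np.float64(1.42)], [np.float64(1.05), np.float64(1.57)]]
1 [[np.float64(0.42), np.float64(0.02)], [np.float64(0.82), np.float64(-0.1)], [np.float64(1.16), np.float64(-0.33)], [np.float64(1.42), np.float64(-0.66)], [np.float64(1.57), np.float64(-1.05)]]
2 [[np.float64(0.02), np.float64(-0.42)], [np.float64(-0.1), np.float64(-0.82)], [np.float64(-0.33), np.float64(-1.16)], [np.float64(-0.66), np.float64(-1.42)], [np.float64(-1.05), np.float64(-1.57)]]
3 [[np.float64(-0.42), np.float64(-0.02)], [np.float64(-0.82), np.float64(0.1)], [np.float64(-1.16), np.float64(0.33)], [np.float64(-1.42), np.float64(0.66)], [np.float64(-1.57), np.float64(1.05)]]
```

```bash
python3 -m creep '[[0,0,0,-0.02,0.42,0,10],[0,0,0,0.1,0.82,0,10],[0,0,0,0.33,1.16,0,10],[0,0,0,0.66,1.42,0,10],[0,0,0,1.05,1.57,0,10]]' 35
```

```text
time_s: 3.25
tcp_pos: [0.483, -0.153, 0.1072]
ee_rot: [-2.221, -2.221, -0.0]
force: [-2.3, -1.7, 4.0]
width: 0.0168
finger_force: 34.5
```

Forces are small, so I carry on with the remaining quarters of the first turn.

```bash
python3 -m creep '[[0,0,0,0.42,0.02,0,10],[0,0,0,0.82,-0.1,0,10],[0,0,0,1.16,-0.33,0,10],[0,0,0,1.42,-0.66,0,10],[0,0,0,1.57,-1.05,0,10]]' | egrep 'tcp|force' && python3 -m creep '[[0,0,0,0.02,-0.42,0,10],[0,0,0,-0.1,-0.82,0,10],[0,0,0,-0.33,-1.16,0,10],[0,0,0,-0.66,-1.42,0,10],[0,0,0,-1.05,-1.57,0,10]]' | egrep 'tcp|force' && python3 -m creep '[[0,0,0,-0.42,-0.02,0,10],[0,0,0,-0.82,0.1,0,10],[0,0,0,-1.16,0.33,0,10],[0,0,0,-1.42,0.66,0,10],[0,0,0,-1.57,1.05,0,10]]'
```

```text
tcp_pos: [0.5301, -0.1858, 0.107]
force: [-8.1, -0.5, 8.5]
finger_force: 34.9
tcp_pos: [0.4985, -0.2321, 0.107]
force: [-0.3, 8.7, 6.8]
finger_force: 34.7
time_s: 4.75
tcp_pos: [0.4512, -0.2016, 0.1072]
ee_rot: [2.221, 2.219, -0.001]
force: [1.4, -1.1, 4.4]
width: 0.0165
finger_force: 34.7
```

Run:
```python
from h import *
p=viewer.camera_params("wrist");w=viewer.snapshot("wrist");s=viewer.snapshot("side")
cv2.imwrite("pics/w4.png",np.hstack([w[150:384,150:450],cv2.resize(s[220:320,270:390],(280,234))]))
```

```text
(no output)
```

View pics/w4.png

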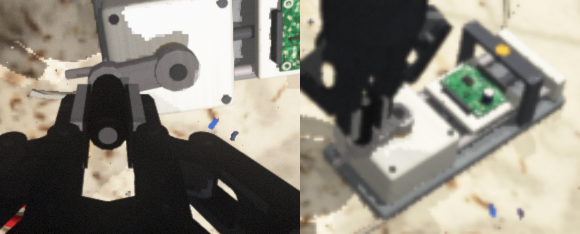

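After one turn the handle is still gripped, the arm lies along the tongue (hub at (177,72), tongue at (75,73) in the crop), and the carriage has moved away. Now the second turn.

```bash
python3 -m creep '[[0,0,0,-0.02,0.42,0,10],[0,0,0,0.1,0.82,0,10],[0,0,0,0.33,1.16,0,10],[0,0,0,0.66,1.42,0,10],[0,0,0,1.05,1.57,0,10]]' | egrep 'tcp|force' && python3 -m creep '[[0,0,0,0.42,0.02,0,10],[0,0,0,0.82,-0.1,0,10],[0,0,0,1.16,-0.33,0,10],[0,0,0,1.42,-0.66,0,10],[0,0,0,1.57,-1.05,0,10]]' | egrep 'tcp|force' && python3 -m creep '[[0,0,0,0.02,-0.42,0,10],[0,0,0,-0.1,-0.82,0,10],[0,0,0,-0.33,-1.16,0,10],[0,0,0,-0.66,-1.42,0,10],[0,0,0,-1.05,-1.57,0,10]]' | egrep 'tcp|force' && python3 -m creep '[[0,0,0,-0.42,-0.02,0,10],[0,0,0,-0.82,0.1,0,10],[0,0,0,-1.16,0.33,0,10],[0,0,0,-1.42,0.66,0,10],[0,0,0,-1.57,1.05,0,10]]' && python3 -m creep '[[0,0,0,0,0,0,10],[0,0,0,0,0,0,10],[0,0,0,0,0,0,25],[0,0,0,0,0,0,40],[0,0,0,0,0,0,40]]'
python3 - <<'E'
from h import *
p=viewer.camera_params("wrist");w=viewer.snapshot("wrist")
import pickle;pickle.dump((p,w),open("w5.pkl","wb"))
cv2.imwrite("pics/w5.png",cv2.resize(w[170:320,200:400],(800,600),interpolation=2))
E
```

```text
tcp_pos: [0.4831, -0.1528, 0.1071]
force: [-1.1, -2.3, 5.2]
finger_force: 35.0
tcp_pos: [0.53, -0.1852, 0.107]
force: [-8.2, -0.6, 10.8]
finger_force: 35.5
tcp_pos: [0.4987, -0.2319, 0.107]
force: [0.6, 6.4, 8.0]
finger_force: 35.2
time_s: 6.85
tcp_pos: [0.4512, -0.2013, 0.1072]
ee_rot: [2.221, 2.22, -0.002]
force: [1.5, -0.1, 5.2]
width: 0.0169
finger_force: 35.0
time_s: 7.35
tcp_pos: [0.4511, -0.2005, 0.1059]
ee_rot: [-2.221, -2.221, 0.0]
force: [-0.6, -0.1, 0.0]
width: 0.0401
finger_force: 0.0
```

View pics/w5.png

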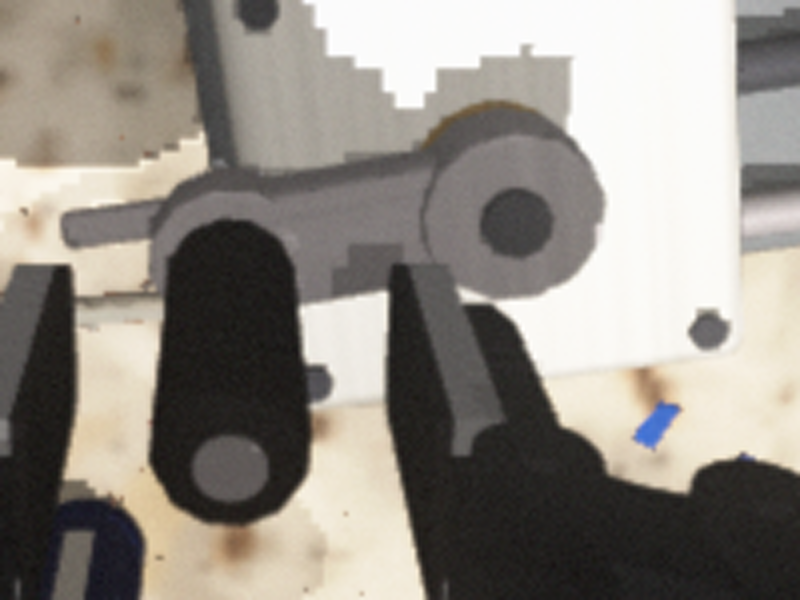

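The handle is released and the arm is lined up with the tongue. I back off to the earlier viewpoint and compare with the start.

```bash
python3 -m creep '[[0,0,0,0,0,0.5,60],[0,0,0,0,0,1.5,60],[0,0,0,0.1,0,3,60],[0,0,0,0.4,0,4.5,60],[0,0,0,0.62,0,5,60]]' | grep time && python3 -m creep '[[0,0,0,0,0,0,85],[0,0,0,0,0,0,85],[0,0,0,0,0,0,85],[0,0,0,0,0,0,85],[0,0,0,0,0,0,85]]'
python3 - <<'E'
from h import *
import pickle
p=viewer.camera_params("wrist");w=viewer.snapshot("wrist");q,w0=pickle.load(open("w2.pkl","rb"))
hb=lambda im:blob(im,(0,0,0),(180,255,60),(215,150,262,200),np.array((238,178)))[0]
A=np.array([.4912,-.192])
for c,i in((q,w0),(p,w)):
    x=plane(c,hb(i),.09);e=x[:2]-A;print(x,np.hypot(*e),np.degrees(np.arctan2(e[1],e[0])))
    g=blob(i,(40,80,40),(90,255,255),(320,110,400,180),np.array((350,145)))[0];print("board",plane(c,g,.045))
cv2.imwrite("pics/w6.png",np.vstack([cv2.resize(k[100:195,205:425],(660,285),interpolation=2) for k in(w0,w)]))
E
```

```text
time_s: 7.9
time_s: 8.4
tcp_pos: [0.4694, -0.2007, 0.255]
ee_rot: [-2.22, -2.22, 0.001]
force: [-0.3, -0.2, 0.5]
width: 0.0848
finger_force: 0.0
[ 0.45175071 -0.19949581  0.09      ] 0.04015512115567636 -169.2414089533432
board [ 0.56168945 -0.17479247  0.045     ]
[ 0.45158481 -0.19922343  0.09      ] 0.040268359886540865 -169.66622551814268
board [ 0.57920481 -0.17392605  0.045     ]
```

View pics/w6.png

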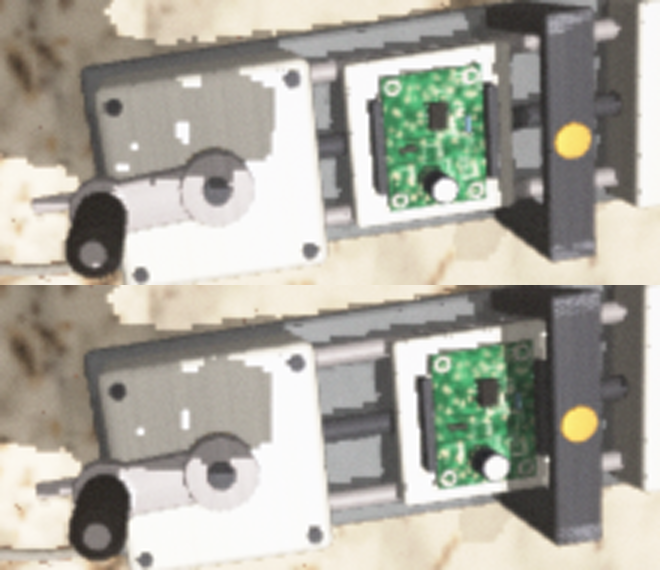

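The board has advanced about 16 mm (two 8 mm turns), the crank is back over the tongue within about 1° of where it started, and the gripper is clear. I'm handing it in.

```bash
python3 -c "
from bench import robot
print(robot.hand_in())"
```

```text
the job is handed in; nothing more can be done
None
```

I gave the board slide's crank two full clockwise turns, stopped it back over the pointer tongue within about 1° of where it started, let go, and handed the job in about 8.5 s in, without going near the other slide; the hand-in returned no verdict.

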